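# Clear the jammed dowel from the feed tube

### The job

A short fat dowel is jammed in the steel feed tube. Pick up the wooden push rod, slide its thin end into the tube from the open end away from the catch tray, and push the dowel right out of the far end so that it drops into the tray; then pull the rod out and put it back in its two-post rest, lying as it was, and let go. Leave the glue bottle, mug and offcut where they are.

Things in the scene. Friction and masses are not known exactly. Their poses are not given: they have to be found in the camera images.
- feeder: Fixed feeder: 275 x 130 mm plywood board on the bench, a level steel tube on two wooden saddles (90 mm wide, up to 94 mm high), a wooden catch tray beyond the tube's far end. Origin: on the bench below the tube's middle. x axis: along the tube from the entry end to the tray end; z up. Tube: axis 90 mm above the bench, x -50 to +50 mm, bore 44 mm, outside 52 mm, a 20 mm wide slot along its top.
- tube_in (a point): Centre of the tube's entry mouth, on its axis, 90 mm above the bench. Axes as the feeder's: x points into the tube. A spring leaf under a bridge (top 121 mm above the bench) in the slot, 28 to 72 mm in from this mouth, presses down on the dowel; once the dowel is gone it hangs to 15 mm above the tube's axis.
- tube_out (a point): Centre of the tube's far mouth, over the tray, on the axis, 90 mm above the bench; 100 mm from tube_in. Axes as the feeder's.
- tray_mid (a point): Middle of the catch tray's floor, 12 mm above the bench, 80 mm beyond tube_out along the feeder's x. Inside the tray is 152 mm along x and 114 mm across; its walls are 35 mm high above its floor. Axes as the feeder's.
- dowel: The jammed dowel: loose plain wood cylinder, 40 mm diameter, 60 mm long, about 60 g, wholly inside the tube at the start. Origin: its centre; x axis along its length. The spring leaf holds it: pushing it along takes about 4 to 8 N until its rear end is clear of the leaf; it drops out by the time the rod's tip reaches the far mouth.
- rod: The push rod, loose, wood, 200 mm long, about 100 g: dark square handle 28 x 28 x 80 mm, then a pale round shank 18 mm diameter, 120 mm long. Origin: middle of the handle, on the rod's axis. x axis: along the rod to the shank's end (tip at x = 160 mm). Centre of mass at about x = 33 mm. It starts in the rest, level, its axis 50 mm above the bench.
- rod_tip (a point): Centre of the end of the rod's thin shank, on its axis, 160 mm from the rod's origin.
- rest: Fixed wooden rest. Origin: on the bench below the place of the rod's origin; x axis: the way the rod points in it; z up. 10 mm base; rear post (x -44 to -24 mm) under the handle's end, seat 36 mm above the bench, cheeks 40 mm apart; front post (x 119 to 137 mm) under the shank, seat 41 mm up, cheeks 30 mm apart; cheeks rise 12 mm above the seats. The rod's axis lies in it 50 mm above the bench.
- glue: Bystander: upright white glue bottle, 60 mm diameter, 145 mm tall. Origin: centre of its underside.
- mug: Bystander: white mug, 80 mm diameter, 90 mm tall. Origin: centre of its underside.
- offcut: Bystander: dark flat wooden offcut, 70 x 110 x 32 mm. Origin: centre of its underside.
Not all that is in view belongs to the job. What is meant by the rod is not pink, and is the larger of those in its own colour.

How it is judged:
On the way, in this order (a step that is already met when the one before it is completed fails the run):
1. the rod's thin end, entered from the end away from the tray, pushes on the dowel inside the tube (x of rod_tip in the frame of tube_in between 0.003 and 0.09 m and y of rod_tip in the frame of tube_in between -0.022 and 0.022 m and z of rod_tip in the frame of tube_in between -0.022 and 0.022 m and x of rod in the frame of tube_in below 0 m and x of dowel in the frame of tube_out below 0 m and contact force between rod and dowel above 1 N), for 0.05 s.
2. the dowel lies in the catch tray (x of dowel in the frame of tray_mid between -0.08 and 0.08 m and y of dowel in the frame of tray_mid between -0.06 and 0.06 m and z of dowel in the frame of tray_mid below 0.045 m), for 0.2 s.
At the end, for the whole second after the job is handed in: Dowel at rest in the catch tray (its centre within the walls, under 45 mm above the tray floor); rod at rest in its rest, pointing as before: its origin within 20 mm of the rest's origin seen from above and 44 to 56 mm above the bench, its axis within 0.12 rad of the rest's x axis (all of step 2 and linear speed of each of dowel, rod below 0.03 m/s and horizontal distance between rod and rest below 0.02 m and z of rod in the frame of rest between 0.044 and 0.056 m and angle between the x axis of rod and the x axis of rest, either way round below 0.12 rad); the robot touches nothing.
It fails at once if the dowel comes out of the entry end (x of dowel in the frame of tube_in below 0.015 m).
It fails at once if the glue bottle is moved over 30 mm or knocked over (distance of glue from where it was at the start of the episode above 0.03 m or angle between glue's own z axis and vertical above 0.5 rad).
It fails at once if the mug is moved over 30 mm or knocked over (distance of mug from where it was at the start of the episode above 0.03 m or angle between mug's own z axis and vertical above 0.5 rad).
It fails at once if the offcut is moved over 30 mm (distance of offcut from where it was at the start of the episode above 0.03 m).
It also fails if it takes over 48 s, if anything falls off the work surface, if the arm or the gripper's body presses on something with over 40 N, if the wrist force passes 120 N, or if a joint passes its speed limit or range.

### The arm

A 6-joint arm with a two-finger parallel gripper is mounted at the origin on the work surface. World frame = base frame: x ahead of the robot, y to its left, z up, the work surface at z = 0. Lengths are in m, angles in rad, forces in N, time in s.
With the tool pointing down it reaches from about 0.35 to 0.975 m from the base axis. Payload 7.1 kg.
Tool frame: the origin (TCP) lies at the very end of the fingers, on their centre line; the grasp point (between the pads) lies 19 mm behind it (ctrl.grip_depth is the distance from the TCP to the grasp point, in m); y points along the fingers, x is the direction in which the jaws open and shut, and the axes are right-handed (so a half turn about y gives the same grasp; the last joint's range is limited). The gripper opens to 88 mm and grips with 3 to 60 N. Pads are 20 mm wide; open, the fingers measure 115 mm over their backs; the gripper's body (75 mm by 178 mm) begins 61 mm behind the grasp point.
Start: joints at [-1.266, 0.423, 1.63, -0, 1.089, -0.019], TCP at [0.199, -0.592, 0.223] pointing down, gripper open.
Joint ranges: [-3, 3], [-0.9, 2.11], [0.09, 2.58], [-1.31, 4.45], [0.11, 2.69], [-2.54, 2.54]. Speed limits (rad/s): [2.39, 2.39, 3.01, 3.14, 3.14, 3.14].

### API

Orientations are given as a rotation vector (axis times angle).
In Python, from plant import ctrl gives the robot as it stands. The module is installed in compiled form; this text tells all that it offers. Calls block until the motion is done:
- ctrl.movep(position, orientation): joint-space move of the TCP to a pose.
- ctrl.move_linear(position, rate=0.15, orientation=None, force_limit=None): straight line of the TCP; orientation=None keeps the orientation; rate is the mean speed in m/s. With force_limit (N) it stops when the force on the tool has changed by that much, and returns True; else False.
- ctrl.movej(angles): joint-space move.
- ctrl.command_gripper(opening): finger opening in m; the grip force is fixed at half the most; returns when the fingers have stopped.
- ctrl.wait(seconds).
- ctrl.solve_ik(position, orientation): joint angles nearest the present ones, or None.
- ctrl.sense(): the state.
- ctrl.snapshot(name): name is "side" or "top" or "wrist"; returns a dict with "image" (420x560x3 uint8, blue, green, red), "fov_y" (degrees; the focal length in pixels is half the picture's height over the tangent of half this angle, whatever the lens; pixels are square), "cx", "cy" (the principal point, pixels), "origin" and "attitude" of the camera in the world; the wrist camera has in their place "mount" (4x4, takes a point from camera to tool coordinates, whose origin is the TCP and whose axes are the tool frame's). Camera axes: x right, y down, z forward; pixel columns grow to the right and rows downward; lengths in m; the calibration is good to about 2 mm. The wrist camera is an equidistant fisheye: a pixel r from the principal point sees the ray r / f radians off the axis. A picture is of the moment at which its call begins: read the wrist's pose just before it. There is no depth.
A pose or a line that the arm cannot do raises ctrl.Unreachable and nothing moves.
- ctrl.finish_job(): hands the job in, once; it reports no verdict.
Trained networks look in a picture, given as the dict that the camera call returned (one of the last four; its "shot" number tells which), for a name from the list of things; names that differ only in an ending like _2 or _b are one class to them, and where a whole thing is asked for, a point or a joint stands for the part that bears it (a point fixed in the world has none). Each returns a list of dicts, best first, with "conf" (0 to 1); they miss things now and then, are a little off and sometimes report something else, mostly with a low value. They report only what shows in the picture. A call takes as long as a camera call. They do not tell look-alikes from the thing itself.
- ctrl.find_in(picture, thing): "rect" ([centre column, centre row, width, height] as shares, 0 to 1, of the picture: columns of its width, rows of its height, round what is visible of it).
- ctrl.masks_of(picture, thing): "mask" (420x560 bool, what is visible of it) and "rect" ([centre column, centre row, width, height] as shares, 0 to 1, of the picture: columns of its width, rows of its height, round what is visible of it).
The state is a dict: "clock": time; "qpos": joint angles; "qvel": joint speeds; "tau": joint torques, N m; "position": TCP position; "tcp_rot": TCP orientation; "ft_force": force on the tool from outside, world axes, zero at the start; "torque": the same for the moment, N m; "width": finger opening in m.
Only numpy, scipy, OpenCV 4.12 (cv2) and the standard library are available. Lean on these libraries where they do the work, as an engineer would, in place of code of your own. Each camera call takes 0.05 s, during which the arm holds its last target.

## Working session

There is one attempt and no reset: what is moved stays moved. The work goes in short steps, each a Python script; the robot and the scene stay as the last script left them, time stands still between calls to the robot, and variables do not carry over. Pictures are saved under pics/ and viewed, and the job is handed in when it is done.

```bash
mkdir -p pics; ls; python3 - <<'E'
from plant import ctrl
import cv2,pickle
s=ctrl.sense();print(s)
for n in("side","top","wrist"):
    p=ctrl.snapshot(n);cv2.imwrite(f"pics/{n}0.png",p["image"]);pickle.dump(p,open(f"{n}0.pkl","wb"))
    print(n,{k:v for k,v in p.items() if k!="image"})
    for t in("rod","feeder","rest","dowel","glue","mug","offcut"):
        print(t,[(round(d["conf"],2),[round(float(x)*m,1) for x,m in zip(d["rect"],(560,420,560,420))]) for d in ctrl.find_in(p,t)][:4])
E
```

```text
pics
{'clock': 0.0, 'qpos': array([-1.26594750e+00,  4.23839935e-01,  1.63069465e+00,  9.69659209e-06,
        1.08861921e+00, -1.89629245e-02]), 'qvel': array([ 0.00118551,  0.00083622, -0.00097706,  0.00052784, -0.00015941,
        0.00040557]), 'tau': array([ 3.25733308e-03, -5.44616854e+01, -2.73662961e+01,  6.47116243e-02,
        2.27025751e-02, -1.02837037e-04]), 'position': array([ 0.19874236, -0.59195989,  0.22190045]), 'tcp_rot': array([-1.34419603,  0.96833528, -0.9662731 ]), 'ft_force': array([-0.45492665,  0.15396873, -0.14192538]), 'torque': array([-0.00852942, -0.028604  ,  0.01371706]), 'width': 0.08804571860551996}
side {'fov_y': 55.86532088907705, 'cx': 276.27395531665724, 'cy': 209.67729320812703, 'origin': array([0.20694802, 0.47451886, 0.54094873]), 'attitude': array([-0.75850972,  2.41246775, -1.35969492]), 'shot': 1}
rod [(0.83, [385.2, 194.8, 38.9, 25.4]), (0.79, [416.6, 244.7, 73.2, 60.3]), (0.77, [334.5, 214.4, 52.9, 44.3])]
feeder [(0.58, [198.1, 335.8, 183.1, 168.4])]
rest [(0.75, [336.9, 224.7, 61.0, 49.1]), (0.69, [200.0, 337.1, 176.3, 165.7]), (0.32, [7
[... 725 characters left out ...]
lue [(0.84, [140.5, 160.1, 29.0, 30.4]), (0.34, [182.7, 237.5, 114.7, 56.6])]
mug [(0.91, [307.6, 158.3, 38.9, 37.3])]
offcut [(0.8, [223.4, 165.4, 45.9, 29.7])]
wrist {'fov_y': 65.70646984690485, 'cx': 279.99229977344015, 'cy': 211.9651620449634, 'mount': array([[ 9.99999269e-01,  1.20725068e-03,  6.40636104e-05,
         8.08329161e-04],
       [ 2.71895819e-04, -2.76220012e-01,  9.61094392e-01,
        -1.60956963e-01],
       [ 1.17797751e-03, -9.61093673e-01, -2.76220138e-01,
         7.53812447e-02],
       [ 0.00000000e+00,  0.00000000e+00,  0.00000000e+00,
         1.00000000e+00]]), 'shot': 3}
rod [(0.84, [90.6, 37.5, 79.8, 74.9])]
feeder []
rest []
dowel []
glue []
mug []
offcut []
```

View pics/top0.png

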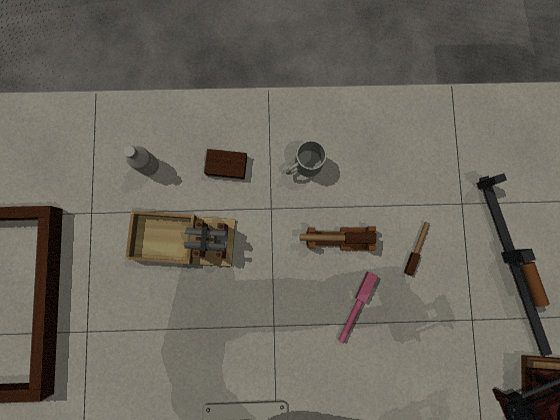

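View pics/side0.png

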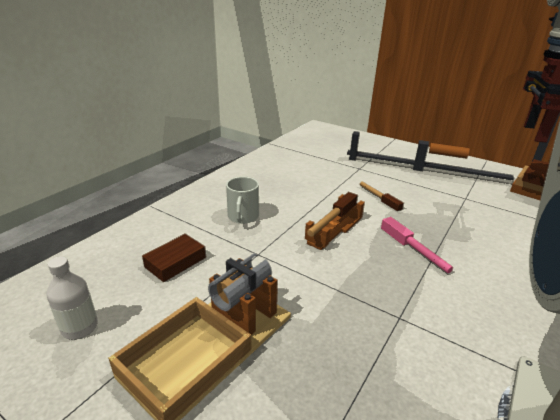

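```bash
python3 - <<'E'
import cv2
a=cv2.imread("pics/top0.png");
cv2.imwrite("pics/crop_rod.png",cv2.resize(a[195:345,280:440],None,fx=5,fy=4,interpolation=cv2.INTER_CUBIC)[:600])
cv2.imwrite("pics/crop_feed.png",cv2.resize(a[200:280,115:250],None,fx=5.9,fy=5.9,interpolation=cv2.INTER_CUBIC)[:600])
E
```

```text
(no output)
```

View crops.

View pics/crop_rod.png

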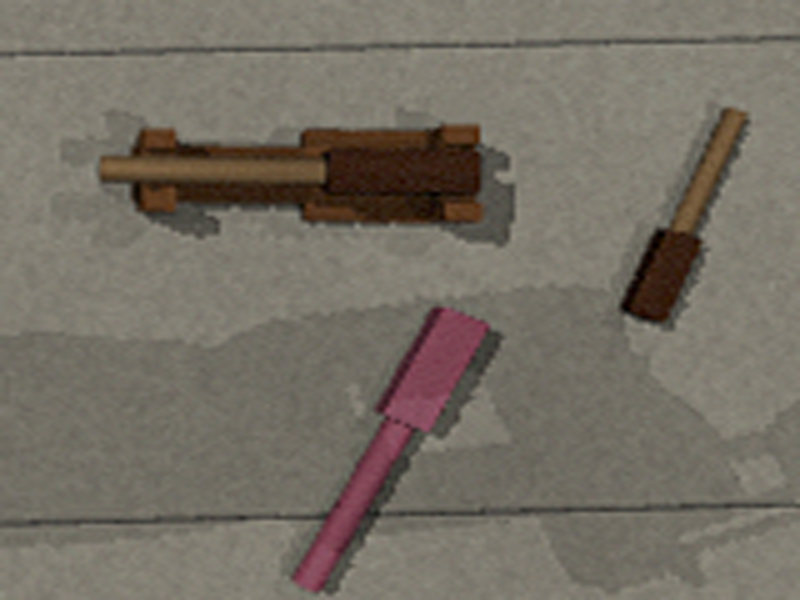

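View pics/crop_feed.png

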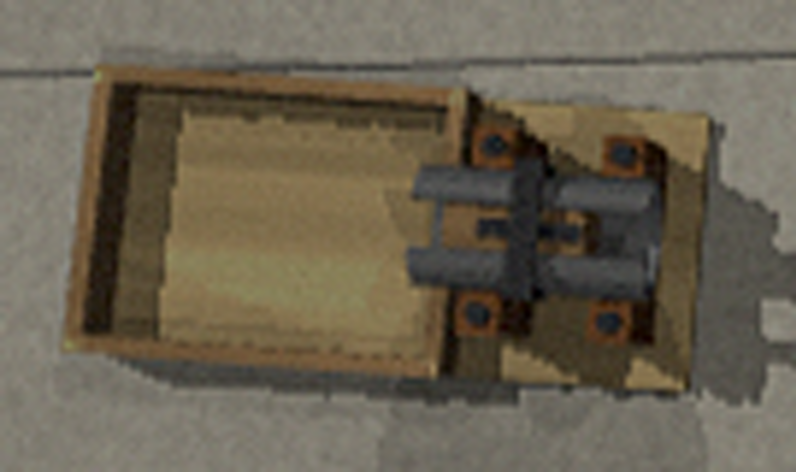

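```bash
cat > h.py <<'E'
import numpy as np,pickle
from scipy.spatial.transform import Rotation as R
from scipy.optimize import least_squares
def cam(p,st=None):
    f=210/np.tan(np.radians(p["fov_y"]/2))
    if "mount" in p:
        T=np.eye(4);T[:3,:3]=R.from_rotvec(st["tcp_rot"]).as_matrix();T[:3,3]=st["position"];T=T@p["mount"]
        return T[:3,:3],T[:3,3],f,p["cx"],p["cy"],True
    return R.from_rotvec(p["attitude"]).as_matrix(),np.array(p["origin"]),f,p["cx"],p["cy"],False
def proj(c,X):
    Rm,o,f,cx,cy,fe=c
    d=(np.atleast_2d(X)-o)@Rm
    if fe:
        r=np.hypot(d[:,0],d[:,1]);th=np.arctan2(r,d[:,2]);k=f*th/np.maximum(r,1e-12)
    else: k=f/d[:,2]
    return np.c_[cx+d[:,0]*k,cy+d[:,1]*k]
def back(c,uv,z):
    Rm,o,f,cx,cy,fe=c
    a,b=uv[0]-cx,uv[1]-cy
    if fe:
        r=np.hypot(a,b);th=r/f;d=np.array([np.sin(th)*a/max(r,1e-9),np.sin(th)*b/max(r,1e-9),np.cos(th)])
    else:d=np.array([a/f,b/f,1.])
    d=Rm@d
    return o+d*(z-o[2])/d[2]
def pose(x,y,yaw,P):
    c,s=np.cos(yaw),np.sin(yaw);P=np.atleast_2d(P)
    return np.c_[x+c*P[:,0]-s*P[:,1],y+s*P[:,0]+c*P[:,1],P[:,2]]
E
python3 - <<'E'
from h import *
t=cam(pickle.load(open("top0.pkl","rb")))
cr=lambda u,v,sx,sy,ox,oy:(ox+(u+.5)/sx-.5,oy+(v+.5)/sy-.5)
for n,u,v,z in[("tip",100,168,.054),("handle end",480,170,.064)]:
    print(n,back(t,cr(u,v,5,4,280,195),z))
for n,u,v,z in[("trayNW",100,68,.047),("traySW",70,350,.047),("boardSE",690,390,.012),("boardNE",708,113,.012),("rail1 L",413,182,.11),("rail1 R",657,193,.11),("r2L",408,265,.11),("r2R",652,283,.11)]:
    print(n,back(t,cr(u,v,5.9,5.9,115,200),z))
for n,q in[("glue",(135,155)),("mug",(311,157)),("off",(225,163)),("small",(417,249)),("pink",(358,307))]: print(n,back(t,q,.03))
E
```

```text
tip [ 0.53435941 -0.15635922  0.054     ]
handle end [ 0.52712569 -0.3553138   0.064     ]
trayNW [0.61470246 0.28939756 0.047     ]
traySW [0.48840155 0.2997536  0.047     ]
boardSE [0.46291918 0.0289594  0.012     ]
boardNE [0.59117115 0.01924761 0.012     ]
rail1 L [0.55384298 0.13306776 0.11      ]
rail1 R [0.54648422 0.03033728 0.11      ]
r2L [0.51892487 0.13497037 0.11      ]
r2R [0.5086307  0.03274842 0.11      ]
glue [0.77341988 0.28991286 0.03      ]
mug [ 0.75641806 -0.19676029  0.03      ]
off [0.74491627 0.04199037 0.03      ]
small [ 0.493951   -0.47469102  0.03      ]
pink [ 0.34534619 -0.30648204  0.03      ]
```

```bash
cat >> h.py <<'E'
def down(yaw,flip=False):
    """tool down, jaws across a rod lying along yaw; camera on the tip side unless flip"""
    z=np.array([np.cos(yaw),np.sin(yaw),0.]); 
    if flip:z=-z
    y=np.array([0,0,-1.]);x=np.cross(y,z)
    return R.from_matrix(np.c_[x,y,z]).as_rotvec()
E
python3 - <<'E'
from h import *
from plant import ctrl
s=ctrl.sense();print(R.from_rotvec(s["tcp_rot"]).as_matrix().round(2))
for fl in(0,1):
  for p,yw in[((.529,-.305,.2),1.534),((.529,-.305,.031),1.534),((.53,-.12,.071),1.64),((.53,-.01,.071),1.64)]:
    print(fl,p,ctrl.solve_ik(np.array(p),down(yw,fl)))
E
```

```text
[[ 0.32  0.    0.95]
 [-0.95 -0.    0.32]
 [ 0.   -1.    0.  ]]
0 (0.529, -0.305, 0.2) [-5.42494912e-01  4.28197895e-01  1.68057876e+00 -8.88178420e-16
  1.03281600e+00 -5.05698585e-01]
0 (0.529, -0.305, 0.031) [-5.42494912e-01  6.65335428e-01  1.75282207e+00 -1.33226763e-15
  7.23435155e-01 -5.05698585e-01]
0 (0.53, -0.12, 0.071) [-2.44561235e-01  5.30289377e-01  1.89848608e+00 -8.88178420e-16
  7.12817193e-01 -3.13764908e-01]
0 (0.53, -0.01, 0.071) [-4.13164066e-02  5.16267376e-01  1.92796669e+00 -8.88178420e-16
  6.97358585e-01 -1.10520080e-01]
1 (0.529, -0.305, 0.2) None
1 (0.529, -0.305, 0.031) None
1 (0.53, -0.12, 0.071) None
1 (0.53, -0.01, 0.071) None
```

```bash
python3 - <<'E'
from h import *
from plant import ctrl
import cv2
for n,p,yw in[("wF",(.53,.0,.22),1.62),("wR",(.529,-.305,.2),1.534)]:
    ctrl.movep(np.array(p),down(yw)); s=ctrl.sense(); w=ctrl.snapshot("wrist")
    pickle.dump((w,s),open(n+".pkl","wb")); cv2.imwrite(f"pics/{n}.png",w["image"]); print(s["clock"],s["position"])
    for t in("rod","feeder","rest","dowel"):
        print(t,[(round(d["conf"],2),[round(float(x)*m,1) for x,m in zip(d["rect"],(560,420,560,420))]) for d in ctrl.find_in(w,t)][:4])
E
```

```text
3.6167 [ 0.53010627 -0.00070287  0.21998622]
rod [(0.91, [184.7, 376.8, 50.8, 17.4]), (0.75, [275.9, 345.7, 17.1, 61.8])]
feeder [(0.88, [294.4, 86.6, 143.4, 173.3])]
rest [(0.67, [269.7, 348.6, 44.4, 79.1])]
dowel [(0.7, [289.9, 102.3, 31.9, 74.8]), (0.16, [453.0, 162.8, 77.9, 98.3])]
5.0333 [ 0.52916865 -0.30400281  0.20000039]
rod [(0.96, [132.8, 201.2, 144.8, 82.0]), (0.94, [229.4, 307.7, 49.0, 17.8])]
feeder []
rest [(0.93, [279.8, 158.8, 62.3, 182.9])]
dowel [(0.62, [281.0, 147.2, 28.0, 203.6])]
```

View pics/wF.png

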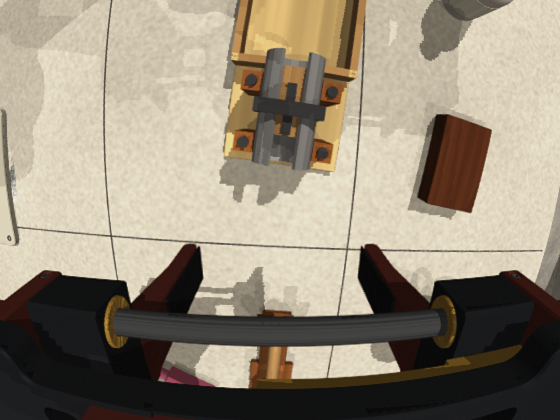

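View pics/wR.png

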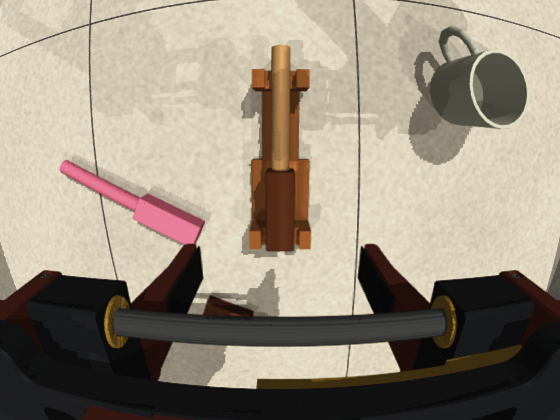

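```bash
python3 - <<'E'
import cv2
def crop(n,x0,y0,w,h,k):
    a=cv2.imread(f"pics/{n}.png");cv2.imwrite(f"pics/c_{n}.png",cv2.resize(a[y0:y0+h,x0:x0+w],None,fx=k,fy=k,interpolation=cv2.INTER_CUBIC))
crop("wF",220,40,150,140,4);crop("wR",230,30,100,230,2.6);crop("side0",200,245,100,90,6)
E
```

```text
(no output)
```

View pics/c_wF.png

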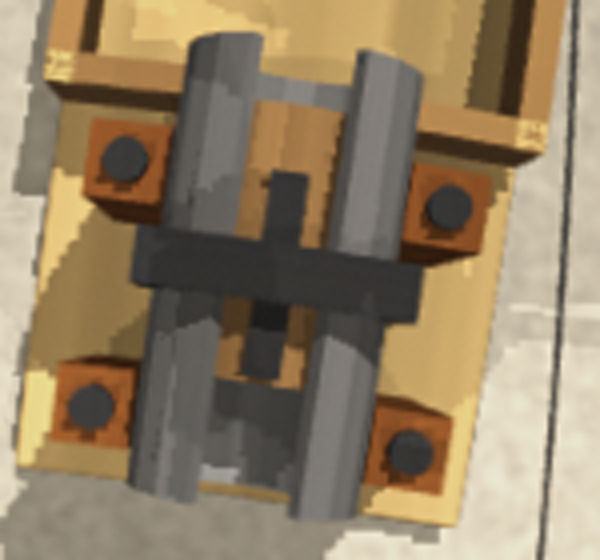

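View pics/c_wR.png

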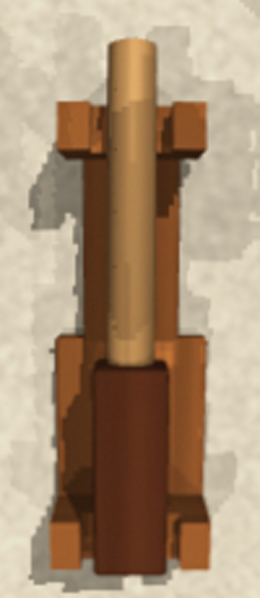

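View pics/c_side0.png

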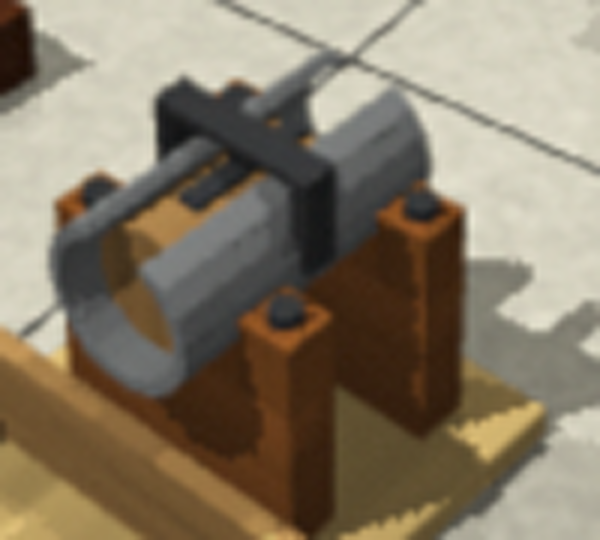

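```bash
python3 - <<'E'
from h import *
w,s=pickle.load(open("wF.pkl","rb"));c=cam(w,s)
cr=lambda u,v,k,ox,oy:np.array((ox+(u+.5)/k-.5,oy+(v+.5)/k-.5))
uv=np.array([cr(*q,4,220,40) for q in[(197,500),(262,38),(290,517),(358,52)]])
P=np.array([(-.05,.01,.114),(.05,.01,.114),(-.05,-.01,.114),(.05,-.01,.114)])
f=least_squares(lambda p:(proj(c,pose(*p[:3],P))-uv).ravel(),[.53,.08,1.64]);print("feeder",f.x,f.fun.round(1))
F=f.x
bp=[cr(*q,4,220,40) for q in[(18,468),(455,525)]]
b=[back(c,q,.012) for q in bp];print("board",b,np.linalg.norm(b[0]-b[1]), pose(*F,(-.05,0,.09)))
d=b[1]-b[0];print("board yaw",np.arctan2(d[1],d[0])+np.pi/2,(b[0]+b[1])/2)
w,s=pickle.load(open("wR.pkl","rb"));c=cam(w,s)
k=2.6
q=lambda u,v:cr(u,v,k,230,30)
# rod: handle corners top z .064; shank silhouettes
uv=np.array([q(94,573),q(166,573),q(92,370),q(168,370)]);P=np.array([(-.04,.014,.064),(-.04,-.014,.064),(.04,.014,.064),(.04,-.014,.064)])
f=least_squares(lambda p:(proj(c,pose(*p,P))-uv).ravel(),[.53,-.31,1.53]);print("rod",f.x,f.fun.round(1))
print("tip from",back(c,q(132,40),.057),pose(*f.x,(.16,0,.05)))
# rest cheeks tops: rear z .048 x -.044, front z .053
uv=np.array([q(52,568),q(208,568),q(57,103),q(207,103)]);z=[.048,.048,.053,.053]
for a,b in zip(uv,z): print(back(c,a,b))
# top camera check
t=cam(pickle.load(open("top0.pkl","rb")))
print(proj(t,pose(*f.x,[(-.04,0,.064),(.16,0,.055)])),proj(t,pose(*F,[(-.05,0,.114),(.05,0,.114)])))
sd=cam(pickle.load(open("side0.pkl","rb")))
print(proj(sd,pose(*F,[(.05,0,.09),(-.05,-.01,.114)])))
E
```

```text
feeder [0.53303448 0.08486749 1.48106824] [-0.6  2.   0.  -1.6  0.1  1.   0.5 -1.5]
board [array([0.4644721 , 0.03095298, 0.012     ]), array([0.59087406, 0.02049585, 0.012     ])] 0.12683377501897955 [[0.52855409 0.03506863 0.09      ]]
board yaw 1.488255161419487 [0.52767308 0.02572442 0.012     ]
rod [ 0.52855055 -0.31496625  1.53557725] [-0.3  1.3  0.3  1.3 -0.6 -1.1  0.6 -1.1]
tip from [ 0.53480338 -0.15689509  0.057     ] [[ 0.53418443 -0.15506547  0.05      ]]
[ 0.49578193 -0.35708014  0.048     ]
[ 0.55826006 -0.35927474  0.048     ]
[ 0.50718197 -0.1785232   0.053     ]
[ 0.56086871 -0.18037419  0.053     ]
[[375.45849282 237.12252342]
 [299.1343368  236.6797231 ]] [[223.86995257 239.4488893 ]
 [183.5106382  236.89862824]]
[[218.86216906 296.19368322]
 [255.93496354 252.60565935]]
```

```bash
cat >> h.py <<'E'
FE=(.533,.085,1.484); RO=(.5286,-.315,1.5356); G=.010
def tcp_for(x,y,yaw,z,rp=0.): # rod origin pose -> tcp
    q=pose(x,y,yaw,(G,0,z-.019))[0]; return q
def save(n,p):
    import cv2; cv2.imwrite(f"pics/{n}.png",p["image"]); pickle.dump(p,open(n+".pkl","wb"))
E
python3 - <<'E'
from h import *
from plant import ctrl
o=down(RO[2])
ctrl.movep(tcp_for(*RO,.12),o)
ctrl.move_linear(tcp_for(*RO,.05),rate=.12,force_limit=15)
ctrl.command_gripper(0.0)
s=ctrl.sense();print(s["width"],s["position"],s["ft_force"],s["clock"])
ctrl.move_linear(tcp_for(*RO,.10),rate=.1)
s=ctrl.sense();print(s["width"],s["position"],s["ft_force"],s["torque"],s["clock"])
save("side1",ctrl.snapshot("side"));w=ctrl.snapshot("wrist");save("w1",w)
pickle.dump((w,s),open("w1.pkl","wb"))
E
```

```text
0.02753072027002613 [ 0.52891371 -0.30499002  0.03092671] [ 0.12031591 -0.99113158 -0.69566871] 7.45
0.027650144427233486 [ 0.52883733 -0.30493063  0.08109838] [-0.81218634  0.77449311 -1.51860526] [-0.08449659 -0.11597044  0.02014746] 8.1
```

View pics/side1.png

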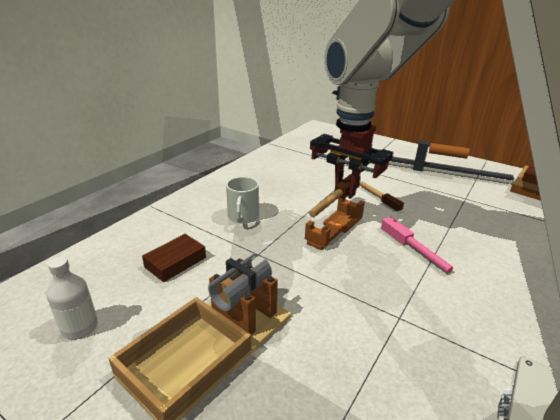

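View pics/w1.png

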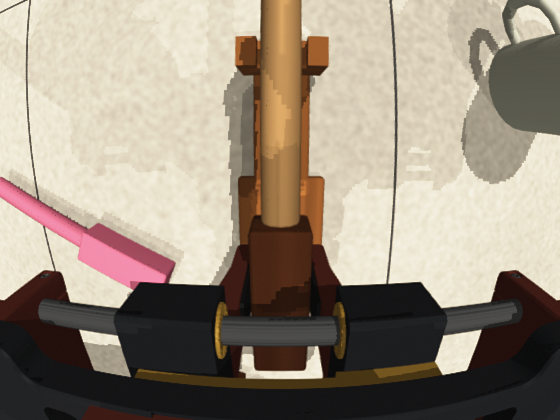

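```bash
python3 - <<'E'
from h import *
from plant import ctrl
import cv2
o=down(FE[2])
r=pose(*FE,(-.05-.02-.16,0,0))[0]
ctrl.move_linear(tcp_for(r[0],r[1],FE[2],.09),rate=.15,orientation=o)
s=ctrl.sense();print(s["width"],s["position"],s["ft_force"],s["clock"])
for n in("side","top"):
    p=ctrl.snapshot(n);save(n+"2",p);c=cam(p)
    T=s["position"]; d=np.array([np.cos(FE[2]),np.sin(FE[2]),0])
    tip=T+[0,0,.019]+d*.15
    print(n,"tip",proj(c,tip),"tip8mm lower",proj(c,tip-[0,0,.008]),"mouth",proj(c,pose(*FE,(-.05,0,.09))))
    u=proj(c,tip)[0].astype(int);a=p["image"][max(u[1]-50,0):u[1]+50,u[0]-65:u[0]+65]
    b=cv2.resize(a,None,fx=6,fy=6,interpolation=cv2.INTER_CUBIC)
    cv2.circle(b,(65*6,50*6),3,(0,255,0),-1);cv2.imwrite(f"pics/c_{n}2.png",b)
E
```

```text
0.027716184076719688 [ 0.51421177 -0.13469103  0.07109411] [ 0.3936503   0.60192581 -1.4271328 ] 9.4917
side tip [[267.50473214 260.03173554]] tip8mm lower [[267.46195233 263.50011481]] mouth [[260.14184751 265.70850335]]
top tip [[233.20831965 240.30322743]] tip8mm lower [[233.5684171 240.4755264]] mouth [[225.14000988 239.94825614]]
```

View pics/c_side2.png

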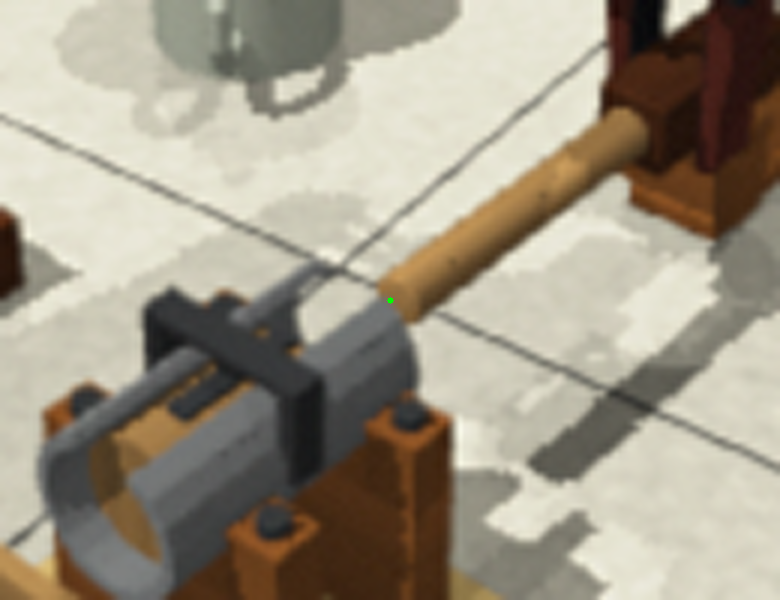

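View pics/c_top2.png

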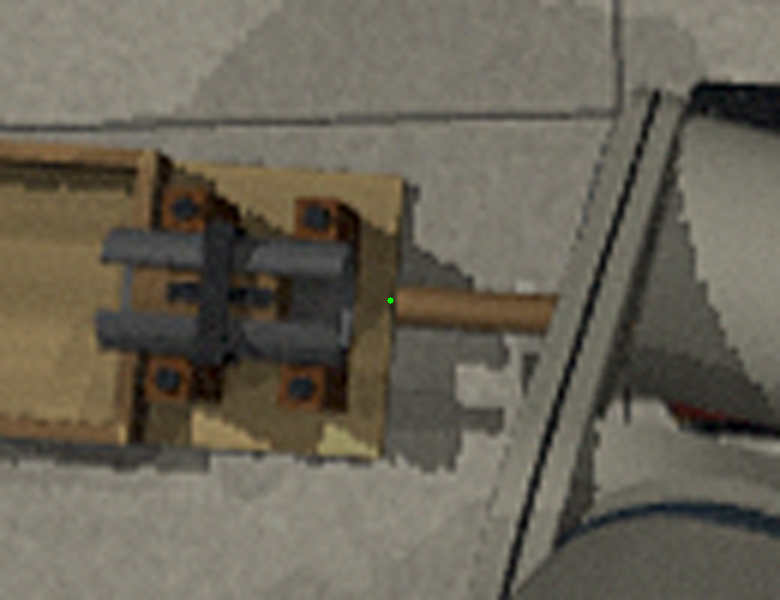

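```bash
python3 - <<'E'
from h import *
from plant import ctrl
def go(tip,rate,fl=25):
    r=pose(*FE,(-.05+tip-.16,0,0))[0]+[.0015,0,0]
    h=ctrl.move_linear(tcp_for(r[0],r[1],FE[2],.09),rate=rate,force_limit=fl,orientation=down(FE[2]))
    s=ctrl.sense();print(tip,h,s["position"],s["ft_force"].round(1),s["width"],s["clock"]);return h
for t,r in[(.01,.08),(.05,.05),(.085,.05),(.102,.05)]:
    if go(t,r): break
ctrl.wait(.3)
for n in("side","top"): save(n+"3",ctrl.snapshot(n))
E
```

```text
0.01 False [ 0.51811899 -0.10367591  0.0710294 ] [ 1.  -0.4 -1.9] 0.027684184078614154 10.1167
0.05 False [ 0.52128148 -0.06404058  0.07091616] [-1.1 -0.3 -1.8] 0.027637888188182257 11.0667
0.085 False [ 0.52448363 -0.02955337  0.07097975] [ 0.4  1.5 -1.4] 0.02773603317836327 11.9167
0.102 False [ 0.52600162 -0.01229965  0.07100041] [-0.2 -0.2 -0.4] 0.027662344919775428 12.4083
```

View pics/side3.png

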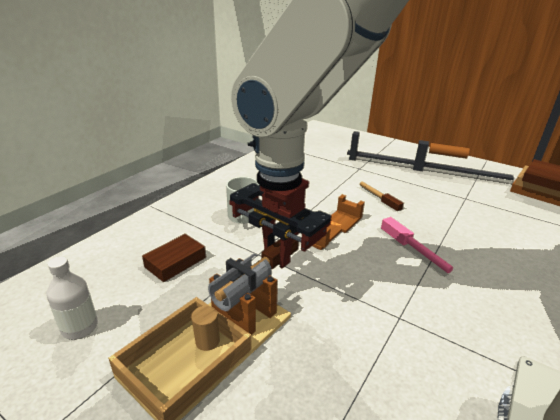

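```bash
python3 - <<'E'
from h import *
from plant import ctrl
import cv2
r=pose(*FE,(-.05-.03-.16,0,0))[0]
print(ctrl.move_linear(tcp_for(r[0],r[1],FE[2],.09),rate=.1,force_limit=25,orientation=down(FE[2])))
print(ctrl.move_linear(tcp_for(*RO,.10),rate=.15,orientation=down(RO[2])))
ctrl.wait(.3)
s=ctrl.sense();print(s["width"],s["position"],s["ft_force"],s["clock"])
w=ctrl.snapshot("wrist");save("w4",w)
a=cv2.imread("pics/w1.png").astype(int);print("diff vs lift img",np.abs(a-w["image"]).mean())
p=ctrl.snapshot("side");save("side4",p);c=cam(p)
d=np.array([np.cos(RO[2]),np.sin(RO[2]),0]);tip=s["position"]+[0,0,.019]+d*.15
b0=p["image"];b1=cv2.imread("pics/side1.png")
t=cv2.resize(np.hstack([b1[150:260,270:370],b0[150:260,270:370]]),None,fx=4,fy=4,interpolation=cv2.INTER_CUBIC)
cv2.imwrite("pics/c4.png",t)
cv2.imwrite("pics/c4tray.png",cv2.resize(b0[250:400,110:310],None,fx=4,fy=4,interpolation=cv2.INTER_CUBIC))
cv2.imwrite("pics/c4w.png",np.vstack([cv2.imread("pics/w1.png")[:300,180:380],]) if 0 else np.hstack([cv2.imread("pics/w1.png")[:400,170:390],w["image"][:400,170:390]]))
E
```

```text
False
False
0.027856284035788825 [ 0.52900929 -0.30452065  0.08100327] [ 0.60960459 -0.38315828 -1.30368434] 15.8167
diff vs lift img 1.730450680272109
```

View pics/c4.png

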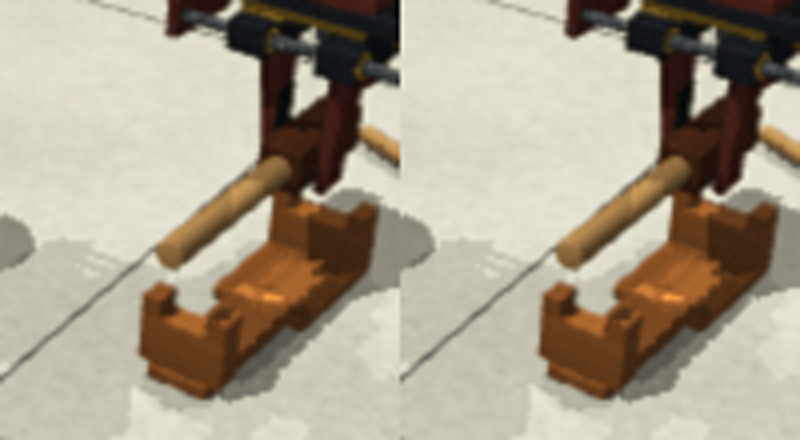

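View pics/c4w.png

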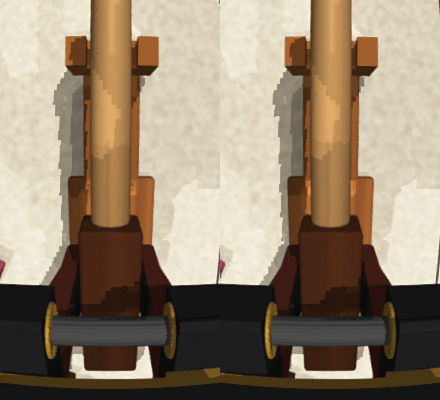

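View pics/c4tray.png

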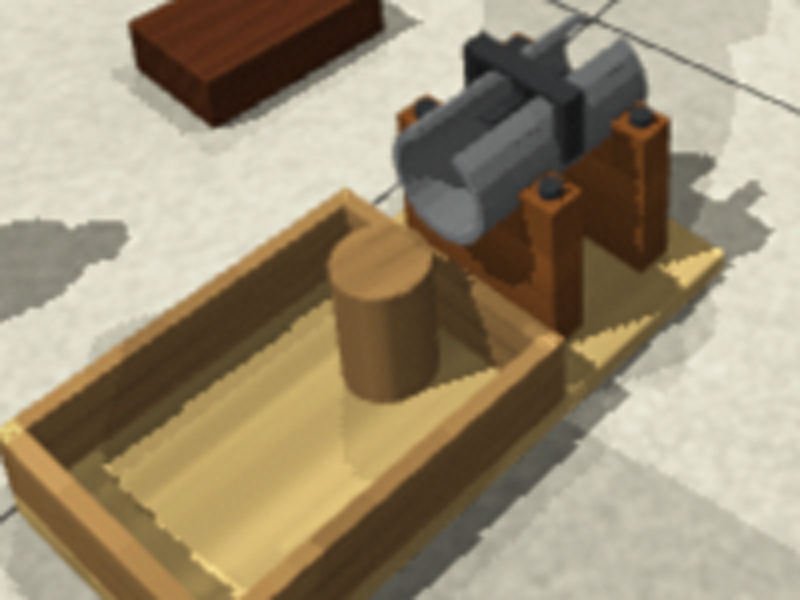

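Compared with the first lift, the rod sits the same in the grip. The dowel stands upright on the tray floor (tray crop 385,310) and the tube is empty. I'll lower the rod and release it.

```bash
python3 - <<'E'
from h import *
from plant import ctrl
import cv2
h=ctrl.move_linear(tcp_for(*RO,.0505),rate=.06,force_limit=12)
s=ctrl.sense();print(h,s["position"],s["ft_force"],s["clock"])
if s["position"][2]<.034:
    ctrl.command_gripper(.088);ctrl.wait(.2)
    ctrl.move_linear(tcp_for(*RO,.05)+[0,0,.17],rate=.15)
    ctrl.wait(.3)
    s=ctrl.sense();w=ctrl.snapshot("wrist");save("w5",w);pickle.dump((w,s),open("w5.pkl","wb"));save("side5",ctrl.snapshot("side"))
    print(s["position"],s["width"],s["clock"])
    a=cv2.imread("pics/wR.png")[30:260,230:330];b=w["image"][30:260,230:330]
    cv2.imwrite("pics/c5.png",cv2.resize(np.hstack([a,b]),None,fx=2.6,fy=2.6,interpolation=cv2.INTER_CUBIC))
E
```

```text
True [ 0.52818471 -0.30456675  0.03091622] [-1.41275377 -0.32415339  5.22400107] 16.7333
[ 0.52876755 -0.30491199  0.20044479] 0.08800123714268031 19.5583
```

View pics/c5.png

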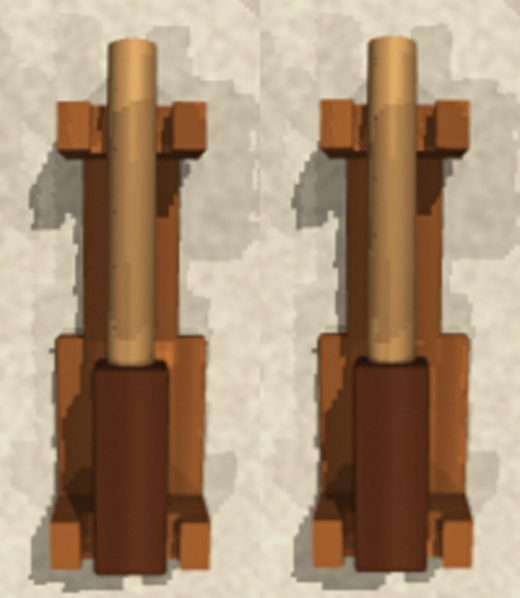

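View pics/side5.png

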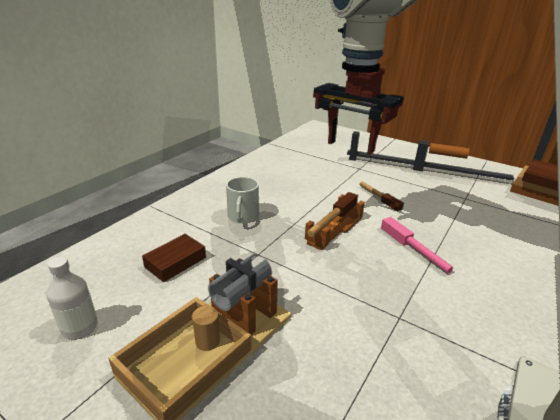

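The rod lies in the rest as it did before (about 1 px off). The dowel is in the tray at (205,327), the bystanders have not moved, and the gripper is clear.

```bash
python3 -c "
from plant import ctrl
print(ctrl.finish_job())"
```

```text
the job is handed in; nothing more can be done
None
```

The job is handed in: the dowel is in the catch tray and the rod is back in its rest, let go. I had used about 19.6 s of the 48 s when I took the last pictures.

- **Rod:** I picked the larger brown rod, the one lying in the rest, over the small brown one and the pink one. It did not visibly slip in the grip between lifting it and bringing it back.
- **Push:** I slid the thin end in from the open end and pushed until the tip was about 2 mm past the far mouth. The 25 N force limit never tripped.
- **Last checks:** The side view shows the dowel standing upright on the tray floor and the tube empty. The wrist view shows the rod within about 1 pixel of where it started. The glue bottle, mug and offcut look unmoved, and the gripper is open and well clear.
- **Force stop when lowering:** The 12 N stop tripped as I lowered the rod, but only once it was at seat height (tool tip at 30.9 mm, where I first gripped it), so I took it as contact with the seat.
- **Not measured:** I never read the contact force between rod and dowel directly. The wrist force between push steps showed no more than about 2 N.

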